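Shut and lock the kiln control box

ROBOT

A 6-joint arm with a two-finger parallel gripper is mounted at the origin on the work surface. World frame = base frame: x ahead of the robot, y to its left, z up, the work surface at z = 0. Lengths are in mm, angles in rad, forces in N, time in s.
With the tool pointing down it reaches from about 250 to 725 mm from the base axis. Payload 9.7 kg.
Tool frame: the origin (TCP) lies between the finger pads; the fingertips stand 11 mm ahead of it and the grasp point (between the pads) lies 8 mm behind it; z points along the fingers, y is the line along which they close (so a half turn about z gives the same grasp; the last joint's range is limited). The gripper opens to 85 mm and grips with 20 to 120 N. Pads are 22 mm wide; open, the fingers measure 114 mm over their backs; the gripper's body (76 mm by 85 mm) begins 54 mm behind the grasp point. The pads swing forward as they close: fully open they stand 13 mm farther back than shut.
Start: joints at [1.303, 0.087, 0.176, 1.66, 0, 1.571], TCP at [145.533, 530.393, 242.284] pointing down, gripper open.
Joint ranges: [-3.13, 3.13], [-0.85, 1.81], [-1.15, 1.24], [-2.2, 2.28], [-1.44, 1.52], [-3.14, 3.14]. Speed limits (rad/s): [2.22, 2.22, 2.57, 3.14, 3.14, 3.14].

INTERFACE

Orientations are given as a unit quaternion [x, y, z, w].
In Python, from cell import arm, viewer gives the robot as it stands. The module is installed in compiled form; this text tells all that it offers.
- The arm moves only by the tool play_rows, never from a script. Its argument "commands" is a list that holds one entry, the list of rows, each a list of 4 numbers: the shift along the tool's x, y, z as a fraction of full scale, then the turn about the tool's z as a fraction of full scale. A call has 1 to 10 rows; each row is the pose to reach, as a shift and turn from the pose commanded when the call began, along the tool's axes at that moment, turning the shorter way round; what a row does not reach only later rows make up. Full scale, the value 1, is 750 mm for a shift and 2 pi rad for a turn. A row lasts 1/12 s, in which the tool goes at most 41.7 mm and 7.16 degrees, less where a joint would pass 70% of its speed; a pose out of reach is approached as far as the arm can. A call with a number of a shift or a turn outside -1 to 1 is refused whole. A call with a gripper value outside its range is refused whole. "fingers" is the opening in per cent of the stroke, from 0 (shut) to 100 (fully open), set as the call begins (left out, the last holds). The fingers move at their own pace and stop on an object; "force" is the grip in N (left out, the last holds). Time passes only in rows, so rows that repeat a pose let the fingers close. It gives the time, the measured TCP pose, the force, the opening and the grip force at its end, in the units of the state.
- arm.state(): the state, without advancing time (a new reading comes with each control period).
- viewer.read_camera(name): name is "side" or "top" or "wrist"; returns the picture (420x560x3 uint8, red, green, blue); there is no depth.
- viewer.camera_model(name): a dict with "camera_matrix" (3x3 intrinsics, pixels), "R" (3x3) and "t" (3): a world point X has camera coordinates R X + t; the wrist camera has in their place "mount" (4x4, takes a point from camera to tool coordinates, whose origin is the TCP and whose axes are the flange's). Camera axes: x right, y down, z forward; pixel columns grow to the right and rows downward; lengths in mm; the calibration is good to about 2 mm. A picture is of the moment at which its call begins: read the wrist's pose just before it. camera_model takes no time and is no camera call.
- arm.hand_in(): hands the job in; it is judged then, once.
The state is a dict: "time": time; "joint_positions": joint angles; "qd": joint speeds; "joint_efforts": joint torques, N m; "ee_pos": TCP position; "ee_rot": TCP orientation; "wrist_force": force on the tool from outside, world axes, zero at the start; "ft_torque": the same for the moment, N m; "gripper_width": finger opening in mm; "grip_force": force on a finger pad.
Only numpy, scipy, OpenCV 4.12 (cv2) and the standard library are available. Lean on these libraries where they do the work, as an engineer would, in place of code of your own. Each camera call takes 0.05 s, during which the arm holds its last target. There are 200 camera calls.

TASK

Swing the kiln control box's cover shut, then push its red sprung stud gently in until you feel it bottom and turn it a quarter turn clockwise so that it locks, and let go. Do not force the stud: about 20 N on top of its spring is plenty. Leave everything else on the table where it stands.

Things in the scene. Friction and masses are not known exactly. Their poses are not given: they have to be found in the camera images.
- box: fixed kiln control box of blue steel, open-topped, 200 (x) by 240 (y) by 110 mm; origin under its centre; x points from its front (dials, towards the robot) to its back, where the cover is hinged; z up
- lid (a joint): hinge of the box's grey cover (200 by 240 by 6 mm, one plate along the box's whole top, hinged on the box's back rim): 0 shut, grows as the front edge swings up and back, rad. The hinge is stiff: the cover stays at any angle, and a push of about 3 to 10 N down on it closes it
- lid_hinge (a point): middle of the cover's hinge line, on the cover's underside, at the back rim of the box, 110.5 mm above the table; turns with the cover (its x axis lies along the cover, pointing away from the front edge; the cover reaches 200 mm along -x)
- lid_press (a point): bare spot on the cover's outer face, 100 mm from the hinge line and 75 mm to the side of the stud (box +y): a good place to press with shut fingers
- stud: red quarter-turn stud on the cover's middle line, 165 mm from the hinge line, its axis (its z) square to the cover. From the cover out: bare steel stem, red flange, red finger bar with a white mark at its front end. Origin on its axis at the cover's underside while the stud is out; moves and turns with the stud. A cross pin at its inner end works in a catch inside the box
- stud_flange (a point): centre of the top face of the stud's red flange (39 mm across, 5 mm thick), 42 mm above the stud's origin, 36 mm above the cover's outer face while the stud is out. Fingertips that grip the bar can stand on the flange and push there
- stud_top (a point): centre of the top of the stud's finger bar, 65 mm above the stud's origin. The bar is 40 mm long (stud x), 12 mm thick (stud y), 23 mm tall, and stands on the flange
- press (a joint): how far the stud is pushed in, m: 0 out (held by its spring), 0.027 at most. The spring resists with 4 N at first, 0.25 N more per mm. The pin gets below the catch's lip at 9.5 to 21.5 mm, different each time and hidden. 2 mm deeper comes a rubber bottom, 6 N/mm for 1.5 mm, then hard. It turns only below the lip. Over 25 N on the catch, beyond the spring, strips the pin
- turn (a joint): how far the stud is turned, clockwise seen from above, rad: 0 at the start, bar front to back (along box x); locked 1.45 to 1.62, bar crossways, end stop at 1.62; slight friction. Past 1.45, when let go, the spring lifts the pin about 2.5 mm into a notch: it stays in, 7 to 19 mm deep, and cannot turn back. Not pushed deep enough, it cannot pass the catch and springs out to 0
- mug_a: unfired brown clay mug, 80 mm across, 85 mm tall, handle on its +y side; origin under its centre; to be left alone
- mug_b: pale bisque mug, 80 mm across, 85 mm tall, handle on its +y side; origin under its centre; to be left alone
- glaze_jar: green glass jar with white cap, 68 mm across, 100 mm tall; origin under its centre; to be left alone
- pitcher: brown clay jug form, 116 mm across, 170 mm tall; origin under its centre; to be left alone
- kiln_post: white kiln prop, a cylinder 44 mm across, 100 mm tall; origin under its centre; to be left alone
- brush: brush lying flat along its x axis; origin under its centre; to be left alone

How it is judged:
By the outcome, as a careful person would: the job done as asked, in the order asked, and still so for the second after the job is handed in, with the robot touching nothing.
It also fails if it takes over 48 s, if anything falls off the work surface, if the arm or the gripper's body presses on something with over 40 N, if the wrist force passes 120 N, or if a joint passes its speed limit or range.

## Working session

There is one attempt and no reset: what is moved stays moved. The work goes in short steps, Python scripts to look and compute and a tool call to move; the robot and the scene stay as the last step left them, time stands still between calls to the robot, and variables do not carry over. Pictures are saved under pics/ and viewed, at most 10 in all, crops included, and the job is handed in when it is done.

Besides the shell and the picture viewer there is one more tool, called after "Emit:" as name(argument=value, ...), one argument or row to a line, values as JSON. play_rows: Moves the arm, as the interface text tells. Its arguments: {"type":"object","properties":{"commands":{"type":"array","items":{"type":"array","items":{"type":"array","items":{"type":"number"}}}},"fingers":{"type":"number"},"force":{"type":"number"}},"required":["commands"]}

```bash
mkdir -p pics
python3 - <<'E'
from cell import arm, viewer
import cv2,numpy as np
s=arm.state(); print({k:np.round(v,3).tolist() for k,v in s.items()})
ims=[]
for n in ["side","top"]:
    im=viewer.read_camera(n); cv2.imwrite(f"pics/{n}0.png",im[:,:,::-1]); 
    m=viewer.camera_model(n); print(n,{k:np.round(v,3).tolist() for k,v in m.items()})
print(np.round(viewer.camera_model("wrist")["mount"],3).tolist())
E
```

```text
{'time': 0.0, 'joint_positions': [1.303, 0.087, 0.175, 1.66, 0.0, 1.571], 'qd': [0.001, 0.0, -0.001, -0.001, 0.001, 0.0], 'joint_efforts': [-0.001, -52.039, 46.48, 0.016, 0.0, -0.0], 'ee_pos': [145.467, 530.203, 241.592], 'ee_rot': [0.133, 0.991, -0.001, -0.0], 'wrist_force': [-0.532, 0.529, 0.202], 'ft_torque': [-0.025, -0.059, 0.012], 'grip_force': 0.0, 'gripper_width': 85.251}
side {'camera_matrix': [[459.418, 0.0, 274.788], [0.0, 459.418, 210.425], [0.0, 0.0, 1.0]], 'R': [[-0.993, -0.121, 0.001], [-0.075, 0.612, -0.787], [0.095, -0.782, -0.617]], 't': [542.06, 102.013, 1219.15]}
top {'camera_matrix': [[398.759, 0.0, 279.899], [0.0, 398.759, 201.491], [0.0, 0.0, 1.0]], 'R': [[-0.056, -0.998, -0.005], [-0.977, 0.056, -0.206], [0.206, -0.007, -0.979]], 't': [71.154, 554.347, 1155.854]}
[[0.0, -0.965, -0.264, 67.405], [1.0, -0.0, 0.001, -0.61], [-0.001, -0.264, 0.965, -131.354], [0.0, 0.0, 0.0, 1.0]]
```

View pics/side0.png

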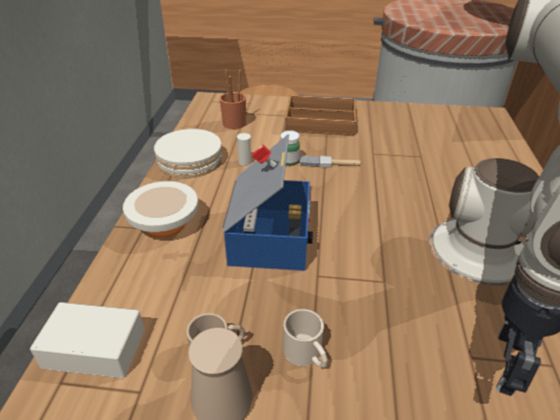

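View pics/top0.png

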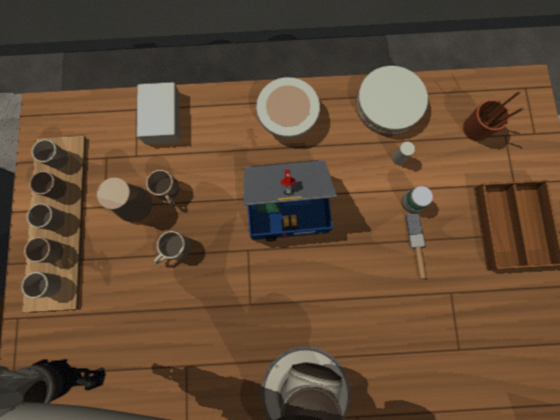

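The side view shows the box with its top rim at about (229–310, 183–265) and the cover up. The red stud is at (262,154). In the top view the box is at about (245–335, 162–237) with the stud at (288,180). I'll zoom in for corners.

Run:
```python
import cv2,numpy as np
s=cv2.imread("pics/side0.png")[125:275,210:330]; t=cv2.imread("pics/top0.png")[150:250,230:350]
s=cv2.resize(s,None,fx=4,fy=4,interpolation=cv2.INTER_CUBIC)
t=cv2.resize(t,None,fx=6,fy=6,interpolation=cv2.INTER_CUBIC)[:600]
def grid(im,f,x0,y0):
    for u in range(0,im.shape[1],20*f):
        cv2.putText(im,str(x0+u//f),(u,10),0,.4,(0,255,255),1); cv2.line(im,(u,12),(u,20),(0,255,255),1)
    for v in range(0,im.shape[0],20*f): cv2.putText(im,str(y0+v//f),(0,v+5),0,.4,(0,255,255),1);cv2.line(im,(25,v),(33,v),(0,255,255),1)
    return im
cv2.imwrite("pics/s1.png",grid(s,4,210,125)); cv2.imwrite("pics/t1.png",grid(t,6,230,150))
```

```text
(no output)
```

View pics/s1.png

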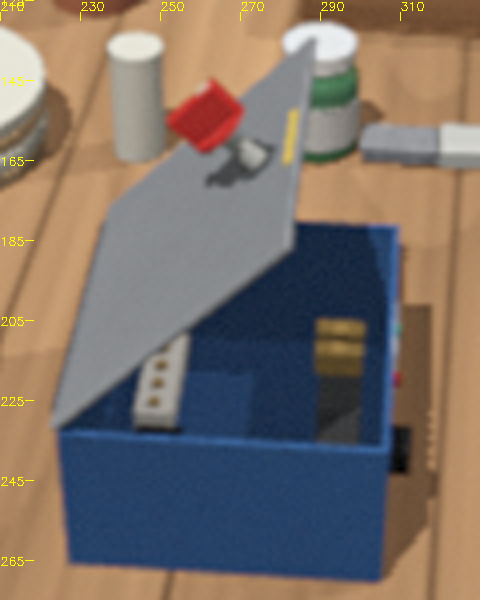

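View pics/t1.png

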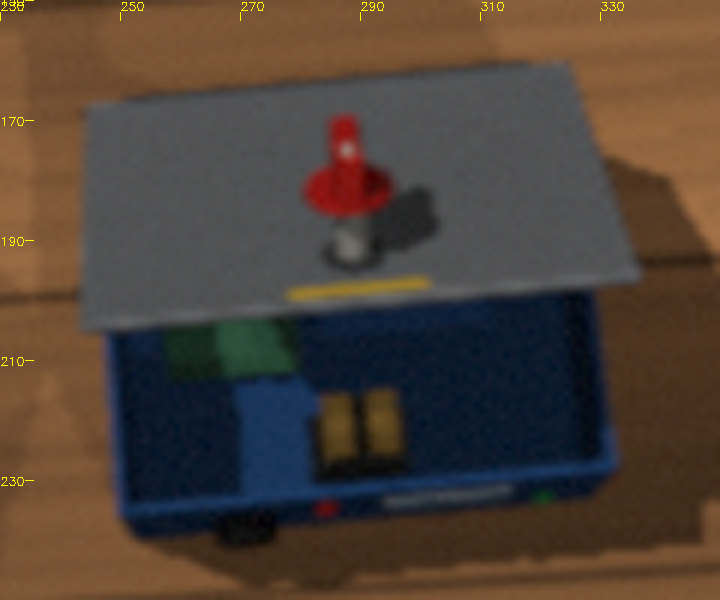

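```bash
cat > h.py <<'E'
from cell import arm, viewer
import numpy as np, cv2
def ray(n,uv):
    m=viewer.camera_model(n); R=np.array(m["R"]); K=np.array(m["camera_matrix"]); 
    return -R.T@np.array(m["t"]), R.T@np.linalg.solve(K,[uv[0],uv[1],1.])
def plane(n,uv,z):
    c,d=ray(n,uv); return c+d*(z-c[2])/d[2]
def tri(*obs):
    A=np.zeros((3,3));b=np.zeros(3)
    for n,uv in obs:
        c,d=ray(n,uv); d=d/np.linalg.norm(d); P=np.eye(3)-np.outer(d,d); A+=P;b+=P@c
    return np.linalg.solve(A,b)
E
python3 - <<'E'
from h import *
np.set_printoptions(precision=1,suppress=True)
print("top FL,FR z110",plane("top",(250.5,235.8),110),plane("top",(332.2,228),110))
print("side FL,BL,FR",plane("side",(307,236.8),110),plane("side",(225,233),110),plane("side",(309.5,181.8),110))
print("side bottom",plane("side",(305,270),0),plane("side",(227.5,265.5),0))
print("hinge top",plane("top",(244.7,167.2),113),plane("top",(324.7,160.5),113))
print("hinge side",plane("side",(223.8,231.3),113),plane("side",(237,178),113))
L=tri(("top",(243.7,204.7)),("side",(283,186.8)));R=tri(("top",(336.2,196.3)),("side",(288.5,134.5)))
print("lid front",L,R,np.linalg.norm(L-R))
E
```

```text
top FL,FR z110 [451.2 129.7 110. ] [ 460.4 -105.3  110. ]
side FL,BL,FR [453.  132.9 110. ] [648.9 143.1 110. ] [461.3 -97.8 110. ]
side bottom [453.1 134.3   0. ] [650.  142.4   0. ]
hinge top [655.3 138.3 113. ] [662.3 -99.4 113. ]
hinge side [652.1 140.8 113. ] [662.9 -87.3 113. ]
lid front [512.8 133.6 250.6] [ 522.7 -103.4  249.9] 237.26869313920776
```

Emit:
play_rows(
  commands=[
    [[-0.34,-0.2,-0.1,-0.025],[-0.34,-0.2,-0.1,-0.05],[-0.34,-0.2,-0.1,-0.05],[-0.34,-0.2,-0.1,-0.05],[-0.34,-0.2,-0.1,-0.05],[-0.34,-0.2,-0.1,-0.05],[-0.34,-0.2,-0.1,-0.05],[-0.34,-0.2,-0.1,-0.05],[-0.34,-0.2,-0.1,-0.05],[-0.34,-0.2,-0.1,-0.05]],
  ],
  fingers=0,
  force=40,
)

```text
time: 0.93
ee_pos: [352.4, 317.6, 317.2]
ee_rot: [-0.022, 1.0, 0.0, -0.0]
wrist_force: [0.7, -0.1, -1.1]
gripper_width: -0.2
grip_force: 0.0
```

```bash
cat >> h.py <<'E'
from scipy.spatial.transform import Rotation as Ro
YAW=0.042
def go(target,yaw=None):
    s=arm.state(); R=Ro.from_quat(s["ee_rot"]).as_matrix(); y=np.arctan2(R[1,1],R[0,1])
    d=R.T@(np.array(target)-s["ee_pos"])
    t=0 if yaw is None else -((yaw-y+np.pi)%(2*np.pi)-np.pi)
    print("t",s["time"],"pos",np.round(s["ee_pos"],1),"yaw",round(y,3),"F",np.round(s["wrist_force"],1),"j",np.round(s["joint_positions"],2),"row",np.round([*(d/750),t/2/np.pi],4))
E
python3 -c "
from h import *
go([553,100,300],np.pi/2+YAW)"
```

```text
t 0.9333 pos [352.4 317.6 317.2] yaw 1.615 F [ 0.7 -0.1 -1.1] j [ 0.73 -0.05  0.18  1.81  0.    0.69] row [-2.545e-01 -3.017e-01  2.290e-02  3.000e-04]
```

Emit:
play_rows(
  commands=[
    [[-0.2545,-0.3,0,0],[-0.2545,-0.3,0,0],[-0.2545,-0.3,0,0],[-0.2545,-0.3,0,0],[-0.2545,-0.3,0,0],[-0.2545,-0.3,0,0],[-0.2545,-0.3,0,0],[-0.2545,-0.3,0.02,0],[-0.2545,-0.3,0.02,0],[-0.2545,-0.3,0.02,0]],
  ],
)

```text
time: 1.77
ee_pos: [552.2, 103.2, 301.0]
ee_rot: [-0.023, 1.0, -0.0, -0.002]
wrist_force: [-0.5, 1.1, 0.1]
gripper_width: -0.0
grip_force: 0.0
```

```bash
python3 -c "
from h import *
go([553,100,240],np.pi/2+YAW)"
```

```text
t 1.7667 pos [552.2 103.2 301. ] yaw 1.618 F [-0.5  1.1  0.1] j [0.18 0.15 0.36 1.78 0.   0.14] row [-0.0011 -0.0043  0.0813  0.0008]
```

Emit:
play_rows(
  commands=[
    [[0,0,0.02,0],[0,0,0.04,0],[0,0,0.055,0],[0,0,0.07,0],[0,0,0.08,0],[0,0,0.09,0],[0,0,0.1,0],[0,0,0.11,0],[0,0,0.12,0],[0,0,0.13,0]],
  ],
)

```text
time: 2.6
ee_pos: [552.9, 102.4, 204.5]
ee_rot: [-0.023, 1.0, 0.0, 0.0]
wrist_force: [-1.1, 0.3, 3.3]
gripper_width: 0.1
grip_force: 1.5
```

Emit:
play_rows(
  commands=[
    [[0,0,0.01,0],[0,0,0.02,0],[0,0,0.03,0],[0,0,0.04,0],[0,0,0.05,0],[0,0,0.06,0],[0,0,0.07,0],[0,0,0.08,0],[0,0,0.087,0],[0,0,0.087,0]],
  ],
)

```text
time: 3.43
ee_pos: [552.3, 102.2, 137.8]
ee_rot: [-0.023, 1.0, -0.0, -0.001]
wrist_force: [0.5, -0.1, -0.4]
gripper_width: 0.3
grip_force: 0.0
```

Emit:
play_rows(
  commands=[
    [[0,0,0.004,0],[0,0,0.008,0],[0,0,0.01,0],[0,0,0.012,0],[0,0,0.013,0],[0,0,0.013,0]],
  ],
)

```text
time: 3.93
ee_pos: [552.9, 102.4, 129.7]
ee_rot: [-0.023, 1.0, 0.0, 0.0]
wrist_force: [-0.3, 0.1, 0.5]
gripper_width: -0.0
grip_force: 0.0
```

Emit:
play_rows(
  commands=[
    [[0,0,0.001,0],[0,0,0.002,0],[0,0,0.003,0],[0,0,0.003,0]],
  ],
)

```text
time: 4.27
ee_pos: [552.9, 102.4, 127.6]
ee_rot: [-0.023, 1.0, 0.0, 0.0]
wrist_force: [-1.5, -0.1, 3.2]
gripper_width: -0.1
grip_force: 1.3
```

Emit:
play_rows(
  commands=[
    [[0,0,0.001,0],[0,0,0.002,0],[0,0,0.002,0],[0,0,0.002,0]],
  ],
)

```text
time: 4.6
ee_pos: [552.9, 102.4, 127.5]
ee_rot: [-0.023, 1.0, 0.0, 0.001]
wrist_force: [-5.1, -0.5, 11.7]
gripper_width: -0.2
grip_force: 6.0
```

Emit:
play_rows(
  commands=[
    [[0,0,-0.04,0],[0,0,-0.09,0],[0,0,-0.14,0],[0,0,-0.168,0],[0.04,-0.05,-0.168,0],[0.0865,-0.1,-0.168,0],[0.0865,-0.114,-0.168,0],[0.0865,-0.114,-0.168,0],[0.0865,-0.114,-0.168,0]],
  ],
  fingers=60,
)

```text
time: 5.35
ee_pos: [491.9, 13.1, 252.4]
ee_rot: [-0.022, 1.0, 0.0, 0.001]
wrist_force: [0.1, -0.1, -0.0]
gripper_width: 51.3
grip_force: 0.0
```

Run:
```python
from h import *
np.set_printoptions(precision=1,suppress=True)
s=arm.state(); ims={n:viewer.read_camera(n) for n in ["wrist","top","side"]}
for n,im in ims.items():
    cv2.imwrite(f"pics/{n}2.png",im[:,:,::-1])
    r,g,b=[im[:,:,i].astype(int) for i in range(3)]
    m=((r>110)&(g<60)&(b<60)).astype(np.uint8); k,_,st,c=cv2.connectedComponentsWithStats(m)
    print(n,[(st[i].tolist(),c[i].round(1).tolist()) for i in range(1,k) if st[i,4]>12])
go([491.5,14.3,200],np.pi/2+YAW)
out=np.zeros((420,1120,3),np.uint8)
out[:,:560]=ims["wrist"][:,:,::-1]; out[:,560:]=cv2.resize(ims["side"][115:265,190:390],(560,420))[:,:,::-1]
cv2.imwrite("pics/c2.png",cv2.resize(out,(800,300)))
```

```text
wrist [([306, 152, 10, 6, 59], [310.6, 154.5]), ([264, 192, 37, 62, 860], [277.7, 216.2]), ([286, 202, 1, 14, 14], [286.0, 208.5])]
top []
side [([289, 187, 14, 12, 110], [295.3, 191.7])]
t 5.5 pos [492.5  14.5 251.7] yaw 1.618 F [ 0.  -0.   0.2] j [ 0.  -0.1  0.1  1.7  0.  -0. ] row [ 0.  -0.   0.1  0. ]
```

View pics/c2.png

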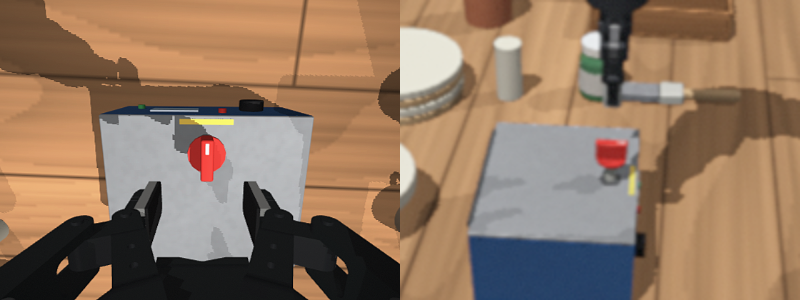

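The cover is lying flat on the box. In the wrist view the stud is at about (290,215) full-res, with the bar running front to back.

Run:
```python
import cv2
im=cv2.imread("pics/wrist2.png")[180:265,240:340]
im=cv2.resize(im,None,fx=7,fy=7,interpolation=cv2.INTER_CUBIC)
for u in range(0,700,70): cv2.putText(im,str(240+u//7),(u,10),0,.4,(0,0,0),1); cv2.line(im,(u,12),(u,20),(0,0,0),1)
for v in range(0,595,70): cv2.putText(im,str(180+v//7),(0,v+5),0,.4,(0,0,0),1); cv2.line(im,(25,v),(33,v),(0,0,0),1)
cv2.imwrite("pics/w3.png",im)
```

```text
(no output)
```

View pics/w3.png

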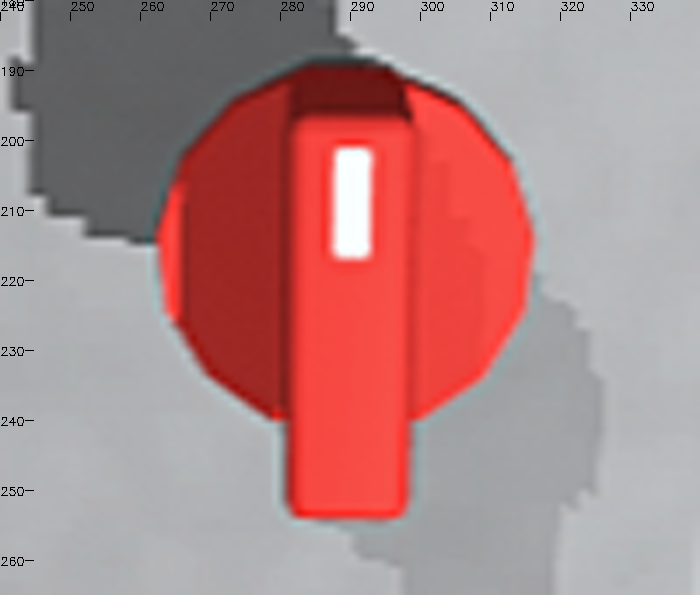

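The zoomed view puts the top of the bar at cols 281.4–298.7, rows 196.3–254.2. The flange spans cols 262.4–316.2.

Run:
```python
from h import *
s=arm.state(); m=viewer.camera_model("wrist"); K=np.array(m["camera_matrix"]); M=np.array(m["mount"]); R=Ro.from_quat(s["ee_rot"]).as_matrix()
def w(uv,z):
    d=R@M[:3,:3]@np.linalg.solve(K,[*uv,1.]); c=R@M[:3,3]+s["ee_pos"]; return c+d*(z-c[2])/d[2]
f,b=w((290.4,196.5),175.5),w((289.7,254.2),175.5)
print(f,b,np.linalg.norm(f-b),"mid",(f+b)/2,"yaw",np.arctan2(*(b-f)[1::-1]))
fl,fr=w((262.4,214.5),152.5),w((316.2,214.5),152.5); print(fl,fr,(fl+fr)/2)
tgt=(f+b)/2; go([tgt[0],tgt[1],166],np.pi/2+YAW)
```

```text
[471.64078586  18.1364121  175.5       ] [510.68517317  19.73746562 175.5       ] 39.077199914066014 mid [491.16297952  18.93693886 175.5       ] yaw 0.04098302327834271
[ 4.90819446e+02 -2.62729835e-01  1.52500000e+02] [489.03427775  37.93748085 152.5       ] [489.92686212  18.83737551 152.5       ]
t 5.5 pos [492.5  14.5 251.7] yaw 1.618 F [ 0.  -0.   0.2] j [ 0.03 -0.05  0.06  1.68  0.   -0.02] row [0.0015 0.0059 0.1143 0.0008]
```

Emit:
play_rows(
  commands=[
    [[0,0.003,0.03,0],[0.0015,0.006,0.06,0],[0.0015,0.006,0.085,0],[0.0015,0.006,0.1,0],[0.0015,0.006,0.11,0],[0.0015,0.006,0.1143,0],[0.0015,0.006,0.1143,0]],
  ],
)

```text
time: 6.08
ee_pos: [490.8, 18.7, 166.1]
ee_rot: [-0.023, 1.0, 0.0, -0.0]
wrist_force: [0.1, -0.1, 0.4]
gripper_width: 51.4
grip_force: 0.0
```

Emit:
play_rows(
  commands=[
    [[0,0,0,0],[0,0,0,0],[0,0,0,0],[0,0,0,0],[0,0,0,0],[0,0,0,0],[0,0,0,0],[0,0,0,0]],
  ],
  fingers=0,
  force=30,
)

```text
time: 6.75
ee_pos: [491.0, 17.8, 166.8]
ee_rot: [-0.023, 1.0, -0.001, 0.001]
wrist_force: [0.9, -5.8, 2.4]
gripper_width: 11.2
grip_force: 35.0
```

Emit:
play_rows(
  commands=[
    [[0,-0.0012,0,0],[0,-0.0012,0.002,0],[0,-0.0012,0.004,0],[0,-0.0012,0.006,0],[0,-0.0012,0.008,0],[0,-0.0012,0.008,0],[0,-0.0012,0.008,0]],
  ],
)

```text
time: 7.33
ee_pos: [490.9, 17.6, 160.4]
ee_rot: [-0.023, 1.0, 0.0, 0.0]
wrist_force: [3.1, -1.6, 5.5]
gripper_width: 11.2
grip_force: 35.2
```

Emit:
play_rows(
  commands=[
    [[0,0,0.001,0],[0,0,0.002,0],[0,0,0.003,0],[0,0,0.004,0],[0,0,0.004,0],[0,0,0.004,0]],
  ],
)

```text
time: 7.83
ee_pos: [490.9, 17.5, 157.4]
ee_rot: [-0.023, 1.0, 0.0, 0.0]
wrist_force: [3.8, -0.7, 4.9]
gripper_width: 11.0
grip_force: 35.3
```

Emit:
play_rows(
  commands=[
    [[0,0,0.001,0],[0,0,0.002,0],[0,0,0.0025,0],[0,0,0.0025,0],[0,0,0.0025,0]],
  ],
)

```text
time: 8.25
ee_pos: [490.9, 17.5, 155.6]
ee_rot: [-0.023, 1.0, 0.0, 0.0]
wrist_force: [2.7, -2.0, 5.1]
gripper_width: 11.2
grip_force: 35.3
```

Emit:
play_rows(
  commands=[
    [[0,0,0.001,0],[0,0,0.002,0],[0,0,0.0025,0],[0,0,0.0025,0],[0,0,0.0025,0]],
  ],
)

```text
time: 8.67
ee_pos: [490.9, 17.5, 153.8]
ee_rot: [-0.023, 1.0, 0.0, 0.0]
wrist_force: [1.9, -1.5, 6.1]
gripper_width: 10.9
grip_force: 35.4
```

Emit:
play_rows(
  commands=[
    [[0,0,0.001,0],[0,0,0.002,0],[0,0,0.002,0],[0,0,0.002,0],[0,0,0.002,0]],
  ],
)

```text
time: 9.08
ee_pos: [491.0, 17.5, 152.9]
ee_rot: [-0.023, 1.0, 0.0, 0.001]
wrist_force: [1.9, -1.4, 11.6]
gripper_width: 11.2
grip_force: 36.0
```

Emit:
play_rows(
  commands=[
    [[0,0,0.001,0],[0,0,0.0014,0],[0,0,0.0014,0],[0,0,0.0014,0]],
  ],
)

```text
time: 9.42
ee_pos: [491.1, 17.6, 152.4]
ee_rot: [-0.023, 1.0, 0.0, 0.001]
wrist_force: [0.5, -1.6, 13.6]
gripper_width: 11.2
grip_force: 36.4
```

Emit:
play_rows(
  commands=[
    [[0,0,0,0.01],[0,0,0,0.025],[0,0,0,0.04],[0,0,0,0.055],[0,0,0,0.07],[0,0,0,0.085],[0,0,0,0.1],[0,0,0,0.115],[0,0,0,0.125],[0,0,0,0.125]],
  ],
)

```text
time: 10.25
ee_pos: [491.4, 17.9, 152.5]
ee_rot: [0.363, 0.932, 0.001, 0.001]
wrist_force: [2.5, 0.7, 13.6]
gripper_width: 11.3
grip_force: 36.3
```

```bash
python3 -c "
from h import *
go([491,17.6,152.4],YAW+.02); print(arm.state()['ft_torque'])"
```

```text
t 10.25 pos [491.4  17.9 152.5] yaw 0.828 F [ 2.5  0.7 13.6] j [ 0.04 -0.07 -0.16  1.48  0.    0.78] row [ 1.000e-04 -6.000e-04  1.000e-04  1.219e-01]
[ 0.13868189 -0.41952582 -0.0432126 ]
```

Emit:
play_rows(
  commands=[
    [[0,0,0,0.015],[0,0,0,0.03],[0,0,0,0.045],[0,0,0,0.06],[0,0,0,0.075],[0,0,0,0.09],[0,0,0,0.105],[0,0,0,0.117],[0,0,0,0.122],[0,0,0,0.122]],
  ],
)

```text
time: 11.08
ee_pos: [491.8, 18.0, 152.5]
ee_rot: [0.684, 0.729, 0.002, 0.001]
wrist_force: [4.7, 1.4, 12.4]
gripper_width: 10.9
grip_force: 36.2
```

```bash
python3 -c "
from h import *
go([491,17.6,152.4],YAW+.02); print(arm.state()['ft_torque'])"
```

```text
t 11.0833 pos [491.8  18.  152.5] yaw 0.064 F [ 4.7  1.4 12.4] j [ 0.04 -0.07 -0.16  1.48  0.    1.54] row [-0.0004 -0.0011  0.0002  0.0003]
[ 0.18767037 -0.96370806 -0.05206096]
```

Emit:
play_rows(
  commands=[
    [[0,0,-0.001,0],[0,0,-0.002,0],[0,0,-0.003,0],[0,0,-0.0035,0],[0,0,-0.0035,0]],
  ],
)

```text
time: 11.5
ee_pos: [491.7, 17.9, 154.3]
ee_rot: [0.683, 0.73, 0.001, 0.001]
wrist_force: [6.1, 2.1, 6.0]
gripper_width: 11.3
grip_force: 35.3
```

Emit:
play_rows(
  commands=[
    [[0,0,0,0],[0,0,0,0],[0,0,0,0],[0,0,0,0],[0,0,0,0],[0,0,0,0]],
  ],
  fingers=50,
)

```text
time: 12.0
ee_pos: [490.4, 17.5, 153.1]
ee_rot: [0.684, 0.73, -0.0, -0.0]
wrist_force: [-0.2, 0.2, -0.2]
gripper_width: 42.4
grip_force: 0.0
```

Emit:
play_rows(
  commands=[
    [[0,0,-0.01,0],[0,0,-0.03,0],[0,0,-0.06,0],[0,0,-0.1,0],[0,0,-0.13,0],[0,0,-0.13,0],[0,0,-0.13,0]],
  ],
)

```text
time: 12.58
ee_pos: [491.3, 17.5, 252.6]
ee_rot: [0.684, 0.73, 0.001, 0.001]
wrist_force: [0.3, -0.4, -0.1]
gripper_width: 42.8
grip_force: 0.0
```

Run:
```python
from h import *
s=arm.state(); w=viewer.read_camera("wrist"); sd=viewer.read_camera("side")
out=np.hstack([w,cv2.resize(sd[115:265,190:390],(560,420))])[:,:,::-1]
cv2.imwrite("pics/c4.png",cv2.resize(out,(800,300)))
go([491,17.6,300])
```

```text
t 12.6833 pos [490.6  17.5 250.5] yaw 0.065 F [-0.5  0.2  0.2] j [ 0.04 -0.05  0.05  1.67  0.    1.54] row [ 0.0002  0.0005 -0.066   0.    ]
```

View pics/c4.png

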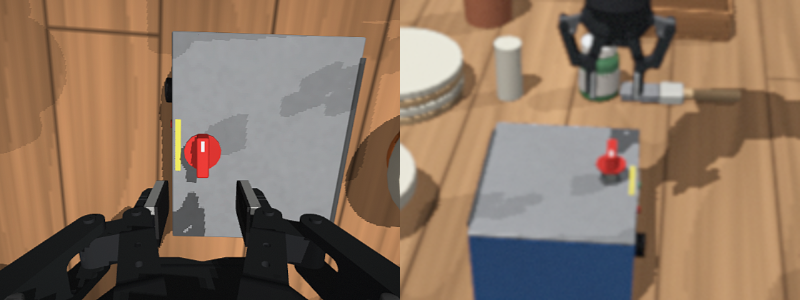

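The wrist view shows the bar now crossways with the cover still flat. I'll check the depth numerically from the flange position across the two views.

Run:
```python
from h import *
s=arm.state(); ims={n:viewer.read_camera(n) for n in ["wrist","side"]}
m=viewer.camera_model("wrist"); K=np.array(m["camera_matrix"]); M=np.array(m["mount"]); R=Ro.from_quat(s["ee_rot"]).as_matrix()
def wr(uv): return R@M[:3,3]+s["ee_pos"], R@M[:3,:3]@np.linalg.solve(K,[*uv,1.])
w=ims["wrist"].astype(int); red=(w[...,0]>90)&(w[...,1]<90)&(w[...,2]<90); red[:, :230]=0; red[:,330:]=0
cols=np.where(red.sum(0)>3)[0]; rows=np.where(red.sum(1)>3)[0]
print("wrist red cols",cols.min(),cols.max(),"rows",rows.min(),rows.max())
for z in (152.5,145,140,137,134):   # flange top 39 mm across
    P=[(lambda c,d:c+d*(z-c[2])/d[2])(*wr((u,212))) for u in (cols.min(),cols.max()+1)]
    print(z,"flange width",np.linalg.norm(P[0]-P[1]).round(1),((P[0]+P[1])/2).round(1))
sd=ims["side"].astype(int); r=(sd[...,0]>90)&(sd[...,1]<70)&(sd[...,2]<70); r[:,:280]=0; r[:,315:]=0; r[:175]=0;r[205:]=0
ys,xs=np.where(r); print("side red",xs.min(),xs.max(),ys.min(),ys.max())
m=viewer.camera_model("side");Rr=np.array(m["R"])
for p in (0,9,12,15):
    X=np.array([491,18,175.5-p]); yb=np.array([-.041,.999,0])
    for Y in (X+20*yb,X-20*yb,X+19.5*yb-[0,0,28]): 
        c=Rr@Y+m["t"]; q=np.array(m["camera_matrix"])@c; print(p,(q[:2]/q[2]).round(1))
```

```text
wrist red cols 230 310 rows 104 332
152.5 flange width 57.1 [480.7  20.4 152.5]
145 flange width 59.0 [480.5  18.3 145. ]
140 flange width 60.2 [480.4  17.  140. ]
137 flange width 61.0 [480.4  16.1 137. ]
134 flange width 61.7 [480.3  15.3 134. ]
side red 289 301 185 202
0 [295.6 190.1]
0 [296.3 180.9]
0 [295.3 199.1]
9 [295.5 193.1]
9 [296.2 183.9]
9 [295.2 202. ]
12 [295.5 194.1]
12 [296.2 184.8]
12 [295.1 203. ]
15 [295.4 195. ]
15 [296.1 185.8]
15 [295.1 203.9]
```

The side view has the red spanning rows 185–202, which fits the stud staying about 12 mm in with the bar crossways. It is locked and the arm is clear, so I'm handing in.

```bash
python3 -c "
from cell import arm
print(arm.hand_in())"
```

```text
the job is handed in; nothing more can be done
None
```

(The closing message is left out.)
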